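Cover the loaded dish and hold the index pin out

ROBOT

A 6-joint arm with a two-finger parallel gripper is mounted at the origin on a cart in front of the work surface, level with it; the furniture and walls round the work are solid. World frame = base frame: x ahead of the robot, y to its left, z up, the work surface at z = 0. Lengths are in mm, angles in degrees, forces in N, time in s.
With the tool pointing down it reaches from about 400 to 825 mm from the base axis. Payload 7 kg.
Tool frame: the origin (TCP) lies midway between the tips of the shut fingers; the grasp point (between the pads) lies 19 mm behind it; z points along the fingers, x is the direction in which the jaws open and shut, and the axes are right-handed (so a half turn about z gives the same grasp; the last joint's range is limited). The gripper opens to 88 mm and grips with 3 to 60 N. Pads are 19 mm wide; open, the fingers measure 130 mm over their backs; the gripper's body (78 mm by 193 mm) begins 47 mm behind the grasp point.
Start: joints at [92.882, 20.546, 0.682, 0, -70.136, -16.507], TCP at [159.017, 655.979, 226.561] pointing down, gripper open.
Joint ranges: [-176.03, 176.03], [-82.01, 121.73], [-58.28, 71.71], [-173.87, 95.51], [-174.79, -0.11], [-173.66, 173.66]. Speed limits (degrees/s): [136.94, 136.94, 172.46, 180, 180, 180].

INTERFACE

Orientations are given as a 3x3 rotation matrix whose columns are the frame's x, y, z axes.
In Python, from station import env, eoat, planner, capture, workorder, sensors gives the robot as it stands. Calls block until the motion is done:
- env.move_to(position, orientation): joint-space move of the TCP to a pose.
- env.movel(position, rotation=None, speed=150): straight line of the TCP; rotation=None keeps the orientation; speed is the mean speed in mm/s.
- env.move_j(angles): joint-space move.
- eoat.gripper_to(opening, grasp_force=None): finger opening in mm; grasp_force is the grip in N (None keeps the last); returns when the fingers have stopped.
- env.dwell(seconds).
- planner.ik(position, orientation): joint angles nearest the present ones, or None.
- capture(name): name is "side" or "top"; returns a dict with "img" (384x512x3 uint8, red, green, blue), "vfov" (degrees; the focal length in pixels is half the picture's height over the tangent of half this angle, whatever the lens; pixels are square), "cx", "cy" (the principal point, pixels), "R" (3x3) and "t" (3): a world point X has camera coordinates R X + t. Camera axes: x right, y down, z forward; pixel columns grow to the right and rows downward; lengths in mm; the calibration is good to about 2 mm. A picture is of the moment at which its call begins. There is no depth.
A pose or a line that the arm cannot do raises env.Unreachable and nothing moves.
- workorder.job_done(): hands the job in, once; it reports no verdict.
Readings, each from a call of its own:
- sensors.read_time(): time.
- sensors.read_q(): joint angles.
- sensors.read_joint_velocities(): joint speeds.
- sensors.read_effort(): joint torques, N m.
- sensors.read_position(): TCP position.
- sensors.read_eef_rot(): TCP orientation.
- sensors.read_contact_force(): force on the tool from outside, world axes, zero at the start.
- sensors.read_ft_torque(): the same for the moment, N m.
- sensors.read_grip_width(): finger opening in mm.
Only numpy, scipy, OpenCV 4.12 (cv2) and the standard library are available. Lean on these libraries where they do the work, as an engineer would, in place of code of your own. Each camera call takes 0.05 s, during which the arm holds its last target.

TASK

Put the steel cover over the dish of cookies on the two-station indexing table so that it sits flat inside that station's white rim, and let go of it, leaving the empty dish and its station alone. Only then pull the red-knobbed sprung index pin straight up as far as it goes, so that it is clear of its hole in the disc, and keep holding it there: the program finishes while the gripper still holds the pin fully up.

Things in the scene. Friction and masses are not known exactly. Their poses are not given: they have to be found in the camera images.
- index_table: Fixed two-station indexing table. Origin: centre of its underside, on the work surface; z up; yaw random. Blue disc 312 mm across, top 30 mm up. Stations centred at its own (0, +76) and (0, -76) mm, each with a white rim 6 mm above the disc, inner diameter 134, outer 141 mm. The index pin is in an aluminium bracket on its -x side (to 182 mm from the origin, top 56 mm up). The disc stays put.
- pin_knob (a point): Centre of the red knob of the index pin, an upright cylinder 26 mm in diameter and 30 mm tall (15 mm above and below this point), at x = -131 mm, y = 0 in the index table's frame, 85 mm above the work surface when seated; rises with the pin. Below it a steel sleeve 16 to 19 mm in diameter stands on the 40 mm wide bracket, whose top is 14 mm under the seated knob.
- index_pin (a joint): Vertical slide of the index pin in m: 0 = seated, tip 10 mm deep in the hole of the disc; grows upward; hard stop at 0.015 (fully up, tip 5 mm above the disc). A spring pulls it down with about 3.5 N when seated and 9 N at the stop, and drops it back in whenever it is let go.
- pin_hole (a point): Centre of the mouth of the pin's seat hole (brass bushing) in the top face of the disc, straight beneath the red knob, 30 mm above the work surface. Fixed.
- cover_knob (a point): Centre of the black knob (upright, 24 mm diameter, 26 mm tall) of the loose steel cover, z along its axis. Cover: round dome, open below, 124 mm across its lower rim, 58 mm tall, wall 3 mm, 0.15 to 0.31 kg; its flat top lies 21 mm and its lower rim 79 mm below this point. Starts on the bare work surface right of the index table. Seated on the disc this point is 109 mm above the work surface.
- dish_cookies: Round steel dish heaped with small broken cookies, 108 mm across, 35 mm high with its heap, loose, in one of the two stations (either one). Origin: centre of its underside, on the disc; z up.
- dish_empty: Empty round steel dish, 108 mm across, 16 mm high, loose, in the other station. Origin: centre of its underside; z up.
Not all that is in view belongs to the job. Several things look just like the part that bears cover_knob: the one meant starts farthest to the robot's left.

How it is judged:
By the outcome, as a careful person would: the job done as asked, in the order asked, and still so for the second after the job is handed in, while the arm keeps its last pose, push and grip.
It also fails if it takes over 42 s, if anything falls off the work surface, if the arm or the gripper's body presses on something with over 40 N, if the wrist force passes 120 N, or if a joint passes its speed limit or range.

## Working session

There is one attempt and no reset: what is moved stays moved. The work goes in short steps, each a Python script; the robot and the scene stay as the last script left them, time stands still between calls to the robot, and variables do not carry over. Pictures are saved under pics/ and viewed, and the job is handed in when it is done.

```bash
ls; mkdir -p pics
python3 - <<'E'
from station import env, eoat, planner, capture, workorder, sensors
import cv2,pickle
for n in("side","top"):
    c=capture(n); cv2.imwrite(f"pics/{n}0.png",c["img"][:,:,::-1]); pickle.dump(c,open(f"{n}0.pkl","wb"))
    C=-c["R"].T@c["t"]; print(n,c["vfov"],c["cx"],c["cy"],C.round(),c["R"].round(3).tolist(),[k for k in c])
print(sensors.read_time(),sensors.read_eef_rot())
E
```

```text
pics
side 57.91793514975516 256.0340940604838 196.02471385169966 [  141. -1273.   579.] [[0.935, -0.355, -0.021], [-0.163, -0.375, -0.913], [0.316, 0.856, -0.408]] ['img', 'vfov', 'cx', 'cy', 'R', 't']
top 55.44014934823231 250.30056537694887 192.75941917835507 [ 390. -251. 1556.] [[-0.003, -1.0, 0.002], [-0.995, 0.003, -0.097], [0.097, -0.002, -0.995]] ['img', 'vfov', 'cx', 'cy', 'R', 't']
0.1 [[-2.35637556e-01 -9.71840983e-01 -2.14353136e-04]
 [-9.71839831e-01  2.35637608e-01 -1.50365792e-03]
 [ 1.51182605e-03 -1.46001361e-04 -9.99998847e-01]]
```

View pics/side0.png

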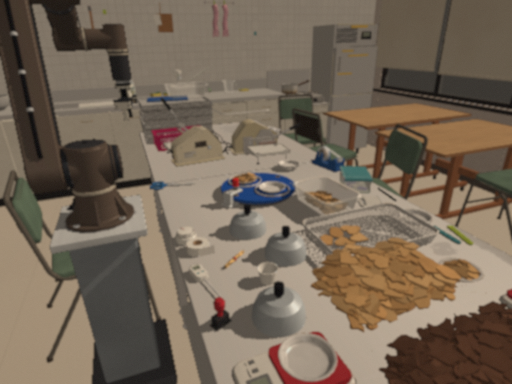

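View pics/top0.png

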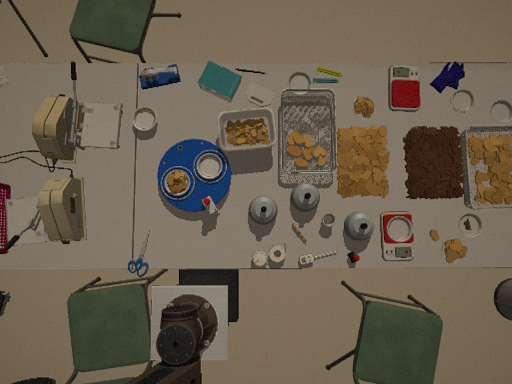

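The top view shows three covers, at (263,209), (305,195) and (359,226). The red knob is at (208,201), and the red toggle at (353,257) is a decoy. The dishes on the disc are cookies at about (177,181) and empty at about (209,166). Robot left is image left, so I want the cover at (263,209). I'll check this with close crops.

Run:
```python
import cv2,numpy as np
a=cv2.imread("pics/top0.png")[130:240,145:385]; b=cv2.imread("pics/side0.png")[150:340,170:330]
a=cv2.resize(a,None,fx=3.3,fy=3.3,interpolation=cv2.INTER_CUBIC)
cv2.imwrite("pics/topcrop.png",a)
cv2.imwrite("pics/sidecrop.png",cv2.resize(b,None,fx=3.1,fy=3.1,interpolation=cv2.INTER_CUBIC))
```

```text
(no output)
```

View pics/topcrop.png

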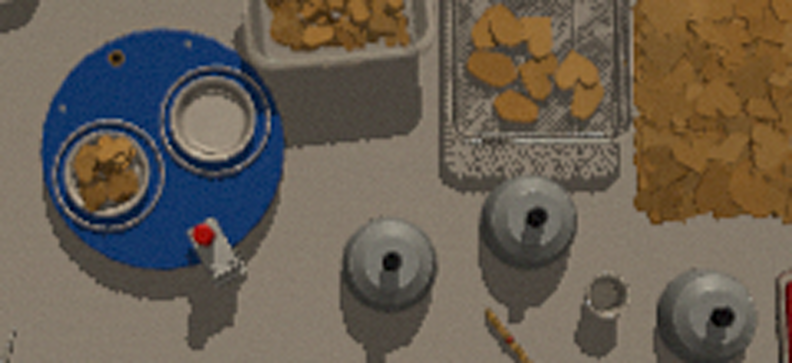

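View pics/sidecrop.png

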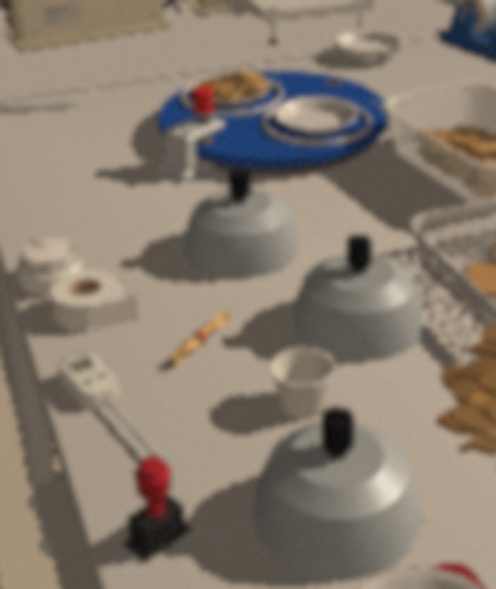

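```bash
cat > h.py <<'E'
import numpy as np,cv2,pickle
def f(c): return c["img"].shape[0]/2/np.tan(np.radians(c["vfov"]/2))
def ray(c,uv):
    uv=np.atleast_2d(uv).astype(float); d=np.c_[(uv[:,0]-c["cx"])/f(c),(uv[:,1]-c["cy"])/f(c),np.ones(len(uv))]@c["R"]
    return -c["R"].T@c["t"],d
def plane(c,uv,z):
    C,d=ray(c,uv); return C+d*((z-C[2])/d[:,2])[:,None]
def proj(c,X):
    p=np.atleast_2d(X)@c["R"].T+c["t"]; return np.c_[p[:,0]/p[:,2]*f(c)+c["cx"],p[:,1]/p[:,2]*f(c)+c["cy"]]
def tri(c1,u1,c2,u2):
    A=[];b=[]
    for c,u in((c1,u1),(c2,u2)):
        C,d=ray(c,u); d=d[0]/np.linalg.norm(d[0]); P=np.eye(3)-np.outer(d,d); A.append(P); b.append(P@C)
    X=np.linalg.lstsq(np.vstack(A),np.hstack(b),rcond=None)[0]
    return X,[round(float(np.linalg.norm(p@X-q)),1) for p,q in zip(A,b)]
def blob(c,mask,win):
    x0,y0,x1,y1=win; m=np.zeros_like(mask); m[y0:y1,x0:x1]=mask[y0:y1,x0:x1]
    n,l,s,ce=cv2.connectedComponentsWithStats(m); i=1+np.argmax(s[1:,4]); return ce[i],s[i],(l==i).astype(np.uint8)
def red(c): 
    h=c["img"].astype(int); return ((h[...,0]>110)&(h[...,1]<70)&(h[...,2]<70)).astype(np.uint8)
def black(c,t=45): return (c["img"].max(2)<t).astype(np.uint8)
def blue(c):
    h=c["img"].astype(int); return ((h[...,2]>h[...,0]+50)).astype(np.uint8)
def circ(p):
    A=np.c_[2*p,np.ones(len(p))]; s=np.linalg.lstsq(A,(p**2).sum(1),rcond=None)[0]; return s[:2],np.sqrt(s[2]+s[:2]@s[:2])
E
python3 - <<'E'
from h import *
T=pickle.load(open("top0.pkl","rb"));S=pickle.load(open("side0.pkl","rb"))
rt,st,_=blob(T,red(T),(195,190,220,212)); rs,ss,_=blob(S,red(S),(220,165,250,195))
print("red",rt,st,rs,ss,tri(T,rt,S,rs),plane(T,rt,100))
for t in(45,60):
    kt,a,_=blob(T,black(T,t),(250,195,276,222)); ks,b,_=blob(S,black(S,t),(235,200,260,217))
    print("knob",t,kt,a,ks,b,tri(T,kt,S,ks),plane(T,kt,90))
for c,w,n in((T,(145,130,240,220),'T'),(S,(210,165,300,210),'S')):
    ce,s,m=blob(c,blue(c),w); print(n,s)
    ct=max(cv2.findContours(m,cv2.RETR_EXTERNAL,cv2.CHAIN_APPROX_NONE)[0],key=cv2.contourArea)
    hull=cv2.convexHull(ct)[:,0].astype(float)
    p=ct[:,0].astype(float)
    q=plane(c,p,30)[:,:2]; C0,r=circ(q)
    for k in range(8):
        d=np.linalg.norm(q-C0,axis=1)-r; ok=abs(d)<(20 if k<2 else 5); C0,r=circ(q[ok])
    print("disc",C0,r,ok.sum(),len(ok))
# dish rims top view: blue holes
ce,s,m=blob(T,blue(T),(145,130,240,220))
cts,h=cv2.findContours(m,cv2.RETR_CCOMP,cv2.CHAIN_APPROX_NONE)
for i,c in enumerate(cts):
    if len(c)>30 and h[0][i][3]>=0:
        q=plane(T,c[:,0],34)[:,:2]; print("hole",len(c),circ(q))
E
```

```text
red [206.03703704 200.40740741] [203 198   7   6  27] [235.975 181.3  ] [232 178   8   9  40] (array([501.98935363, -76.09711252,  85.4916738 ]), [0.9, 0.9]) [[501.75711362 -78.0692923  100.        ]]
knob 45 [262.90909091 209.09090909] [261 207   5   5  22] [246.66 208.12] [244 204   7  10  50] (array([ 465.83259368, -305.27829982,   80.54311051]), [1.7, 1.7]) [[ 466.96751868 -305.42420047   90.        ]]
knob 60 [253.07407407 218.        ] [250 212  10  10  27] [248.23333333 206.98888889] [240 203  20  12  90] (array([ 454.92579542, -273.45332415,   70.51560439]), [24.2, 24.2]) [[ 431.38495678 -265.81719249   90.        ]]
T [ 158  139   73   73 2057]
disc [616.5680655  -16.82582033] 151.33488151817377 190 304
S [235 187  48  16 350]
disc [ 580.3272686  -105.50354711] 76.26762951791841 40 106
hole 104 (array([580.83662904,  51.09668845]), np.float64(75.36482395516492))
```

Run:
```python
from h import *
from station import planner,sensors
T=pickle.load(open("top0.pkl","rb"))
K=np.array([502,-77.]);D=np.array([616.6,-16.8]);ex=(D-K)/np.linalg.norm(D-K);ey=np.array([-ex[1],ex[0]])
for sgn in(1,-1):
    st=D+sgn*76*ey; print("station",sgn,st,"px",proj(T,[*st,36]))
    g=np.arange(-80,81.); X,Y=np.meshgrid(g,g); P=np.c_[X.ravel()+st[0],Y.ravel()+st[1],np.full(X.size,44.)]
    uv=proj(T,P).astype(np.float32).reshape(161,161,2)
    im=cv2.remap(T["img"],uv[...,0],uv[...,1],cv2.INTER_CUBIC).astype(float)
    b=im[...,2]/(im.sum(2)+1)
    cv2.imwrite(f"pics/st{sgn}.png",cv2.resize(im[:,:,::-1].astype(np.uint8),None,fx=3,fy=3))
    # polar: dip (max blueness) between 50..72
    th=np.radians(np.arange(0,360,10)); r=np.arange(42,85.)
    pr=np.array([[cv2.getRectSubPix(b.astype(np.float32),(1,1),(float(80+a*np.cos(t)),float(80+a*np.sin(t))))[0,0] for a in r] for t in th])
    i=pr[:,:28].argmax(1); q=r[i][:,None]*np.c_[np.cos(th),np.sin(th)]
    lev=0.5*(pr[:,:28].max(1)+np.median(pr[:,:5]))
    e=np.array([r[np.where(p[:k+1]<l)[0][-1]] if (p[:k+1]<l).any() else np.nan for p,k,l in zip(pr,i,lev)]); ok=~np.isnan(e)
    print("gap circle",circ(q),"dish edge",circ((e[:,None]*np.c_[np.cos(th),np.sin(th)])[ok]),ok.sum())
    mn=r[30-0:][0]; j=[20+p[20:38].argmin() for p in pr]; print("rim(min blueness)",circ(r[j][:,None]*np.c_[np.cos(th),np.sin(th)]))
q0=sensors.read_q();print(q0)
for nm,p in(("pick",(466,-305.3,62)),("pickhi",(466,-305.3,250)),("place",(581,51,200)),("place",(581,51,91)),("pin",(502,-77,66)),("pin",(502,-77,90))):
  for a in range(0,180,30):
    t=np.radians(a);x=np.array([np.cos(t),np.sin(t),0]);z=np.array([0,0,-1.]);R=np.c_[x,np.cross(z,x),z]
    s=planner.ik(np.array(p,float),R); print(nm,a,None if s is None else np.round(s))
```

```text
station 1 [581.25651609  50.48178167] px [[177.32089896 182.73054636]]
gap circle (array([1.02948073, 0.06813371]), np.float64(59.901622746358235)) dish edge (array([1.44225337, 0.41608115]), np.float64(55.87663530410183)) 36
rim(min blueness) (array([-0.41808353, -1.29279984]), np.float64(68.29308138907483))
station -1 [651.94348391 -84.08178167] px [[209.58558954 165.97973674]]
gap circle (array([-0.68345976,  0.49173315]), np.float64(59.9836291197455)) dish edge (array([0.02089596, 1.21290468]), np.float64(56.010767557286705)) 36
rim(min blueness) (array([-1.50248343, -1.59760945]), np.float64(67.74334412984568))
[ 9.28831186e+01  2.05866900e+01  6.38910329e-01 -1.76493090e-02
 -7.01376477e+01 -1.65063268e+01]
pick 0 [ -13.   19.  -26.    0.  -45. -167.]
pick 30 [ -13.   19.  -26.    0.  -45. -137.]
pick 60 [ -13.   19.  -26.    0.  -45. -107.]
pick 90 [-13.  19. -26.   0. -45. -77.]
pick 120 [-13.  19. -26.   0. -45. -47.]
pick 150 [-13.  19. -26.   0. -45. -17.]
pickhi 0 [ -13.    9.  -12.    0.  -69. -167.]
pickhi 30 [ -13.    9.  -12.    0.  -69. -137.]
pickhi 60 [ -13.    9. 
[... 422 characters left out ...]
.]
place 30 None
place 60 [  24.   19.  -21.    0.  -50. -144.]
place 90 [  24.   19.  -21.    0.  -50. -114.]
place 120 [ 24.  19. -21.   0. -50. -84.]
place 150 [ 24.  19. -21.   0. -50. -54.]
pin 0 [ 13.  15. -32.   0. -43. 167.]
pin 30 [  13.   15.  -32.    0.  -43. -163.]
pin 60 [  13.   15.  -32.   -0.  -43. -133.]
pin 90 [  13.   15.  -32.    0.  -43. -103.]
pin 120 [ 13.  15. -32.   0. -43. -73.]
pin 150 [ 13.  15. -32.   0. -43. -43.]
pin 0 [ 13.  13. -31.   0. -47. 167.]
pin 30 [  13.   13.  -31.    0.  -47. -163.]
pin 60 [  13.   13.  -31.    0.  -47. -133.]
pin 90 [  13.   13.  -31.    0.  -47. -103.]
pin 120 [ 13.  13. -31.   0. -47. -73.]
pin 150 [ 13.  13. -31.   0. -47. -43.]
```

```bash
python3 -c "
import cv2,numpy as np
cv2.imwrite('pics/st.png',cv2.resize(np.hstack([cv2.imread('pics/st1.png'),cv2.imread('pics/st-1.png')]),(800,400)))"
```

```text
(no output)
```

View pics/st.png

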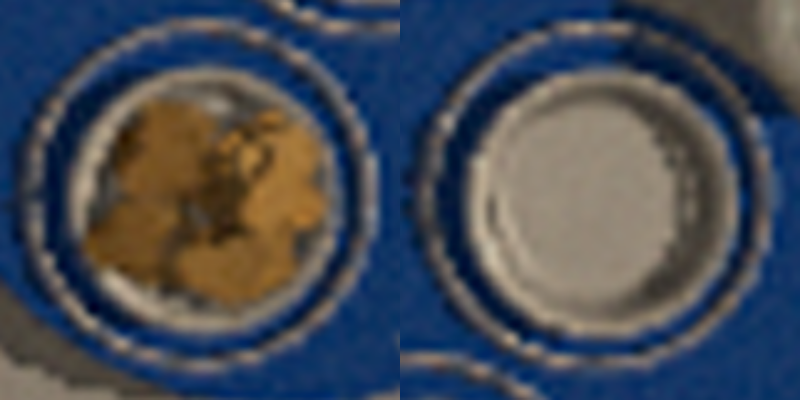

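Robot left picks the cover at (263,209), measured at (466,−305) with z≈80 against 79 expected. The cookie station is at (582,51), and the dish is concentric with the rim to about 1 mm. The sealers on the left look tall, so I'll go up first and then across.

```bash
cat >> h.py <<'E'
def Rj(a):
    t=np.radians(a);x=np.array([np.cos(t),np.sin(t),0]);z=np.array([0,0,-1.]);return np.c_[x,np.cross(z,x),z]
E
python3 - <<'E'
from h import *
from station import env,eoat,planner,capture,sensors
env.movel([159,656,420],speed=300)
eoat.gripper_to(60,40)
env.move_to([466,-305.3,300],Rj(118))
env.movel([466,-305.3,110],speed=200)
for n in("side","top"):
    c=capture(n); cv2.imwrite(f"pics/{n}1.png",c["img"][:,:,::-1])
print(sensors.read_time(),sensors.read_position(),sensors.read_contact_force())
a=cv2.imread("pics/top1.png")[150:250,210:330];b=cv2.imread("pics/side1.png")[140:270,180:330]
cv2.imwrite("pics/c1.png",np.hstack([cv2.resize(a,(400,333)),cv2.resize(b,(384,333))]))
E
```

```text
6.325 [ 466.82360629 -305.55705299  111.26518372] [ 0.52897644 -0.18207008 -0.85054912]
```

View pics/c1.png

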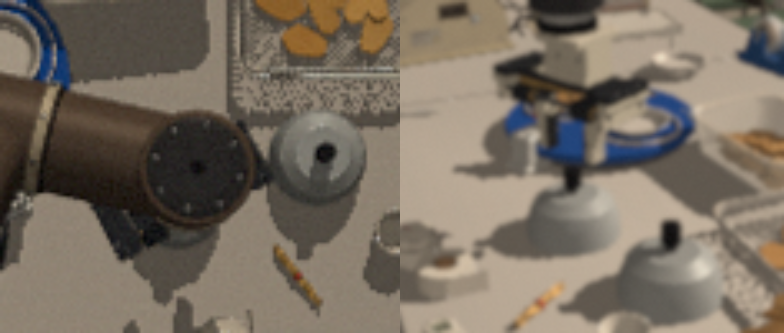

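The gripper hangs centred over the leftmost cover; its knob shows just under the fingers, at about (247,208) in the full side frame. Next I'll descend, grip and lift.

Run:
```python
from h import *
from station import env,eoat,planner,capture,sensors
env.movel([466,-305.3,63],speed=60)
print("down",sensors.read_position(),sensors.read_contact_force())
eoat.gripper_to(10,40)
print("grip",sensors.read_grip_width(),sensors.read_contact_force())
env.movel([466,-305.3,73],speed=40); env.dwell(.2)
print("lift",sensors.read_position(),sensors.read_grip_width(),sensors.read_contact_force())
env.movel([466,-305.3,220],speed=200)
env.movel([582,51,220],speed=200); env.dwell(.2)
print(sensors.read_time(),sensors.read_position(),sensors.read_grip_width(),sensors.read_contact_force())
for n in("side","top"):
    c=capture(n); cv2.imwrite(f"pics/{n}2.png",c["img"][:,:,::-1]);pickle.dump(c,open(f"{n}2.pkl","wb"))
a=cv2.imread("pics/top2.png")[100:240,130:270];b=cv2.imread("pics/side2.png")[90:230,180:320]
cv2.imwrite("pics/c2.png",np.hstack([cv2.resize(a,(400,400)),cv2.resize(b,(400,400))]))
```

```text
down [ 466.2826196  -305.40970691   63.23784484] [-0.04221451  0.51022147 -0.86704984]
grip 22.82815522122813 [ 0.46871509 -0.60673431  0.62636354]
lift [ 465.84236952 -305.23955864   72.81787403] 23.06889989188715 [-0.03760249 -0.66558379 -1.19538619]
11.6583 [581.9458247   50.52789488 220.10914939] 23.31922311530924 [-0.23239856 -0.54653362 -1.83002231]
```

View pics/c2.png

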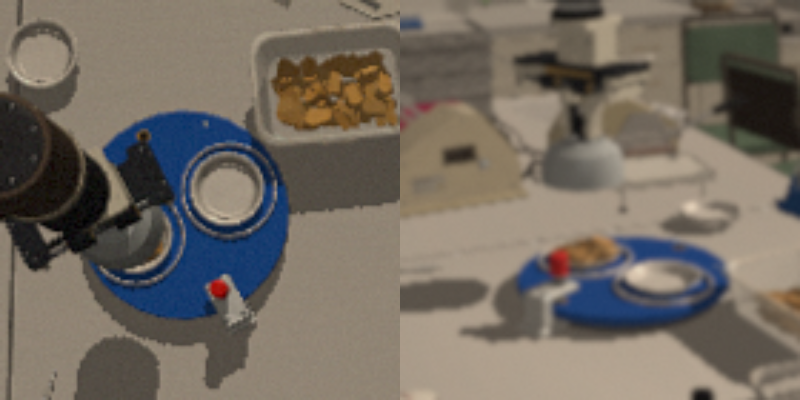

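The cover hangs level above the cookie station. I'll lower it to just above the rim and compare it with the rim before seating it.

Run:
```python
from h import *
from station import env,eoat,planner,capture,sensors
env.movel([582,51,112],speed=150);env.dwell(.15)
print(sensors.read_time(),sensors.read_position(),sensors.read_contact_force())
for n in("side","top"):
    c=capture(n); cv2.imwrite(f"pics/{n}3.png",c["img"][:,:,::-1]);pickle.dump(c,open(f"{n}3.pkl","wb"))
    # predicted cover lower rim (z=49,r62) and station rim (z=36,r67)
    a=cv2.imread(f"pics/{n}3.png"); x0,y0=(150,140) if n=="top" else (205,140)
    a=cv2.resize(a[y0:y0+80,x0:x0+80],None,fx=5,fy=5,interpolation=cv2.INTER_CUBIC)
    t=np.linspace(0,2*np.pi,60)
    for z,r,col in((49,62,(0,0,255)),(36,67,(0,255,0))):
        for p in proj(c,np.c_[582+r*np.cos(t),51+r*np.sin(t),0*t+z]): cv2.circle(a,(int((p[0]-x0+.5)*5),int((p[1]-y0+.5)*5)),1,col,-1)
    cv2.imwrite(f"pics/{n}3c.png",a)
cv2.imwrite("pics/c3.png",np.hstack([cv2.imread("pics/top3c.png"),cv2.imread("pics/side3c.png")]))
```

```text
12.775 [582.69245114  51.26663528 113.1564591 ] [ 0.2711942   0.1124603  -1.49082971]
```

View pics/c3.png

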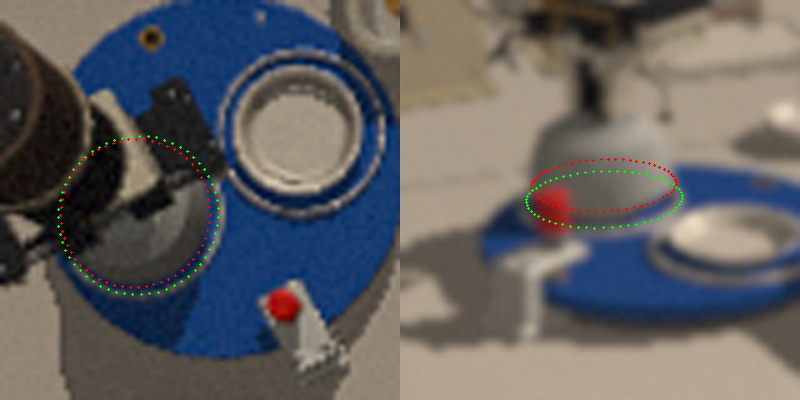

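Cover and rim predictions agree with the picture in both views, within about 1 px, so I'll seat it with a force check.

Run:
```python
from h import *
from station import env,eoat,planner,capture,sensors
env.dwell(.1); f0=np.mean([sensors.read_contact_force() for _ in range(5)],0)
z=112
for z in (106,102,100,98,96,95,94,93,92,91,90):
    env.movel([582,51,z],speed=30); F=sensors.read_contact_force()-f0
    print(z,sensors.read_position().round(1),F.round(1),sensors.read_time())
    if F[2]>6: break
for n in("side","top"):
    c=capture(n); cv2.imwrite(f"pics/{n}4.png",c["img"][:,:,::-1])
a=cv2.imread("pics/side4.png")[130:220,195:315]
cv2.imwrite("pics/c4.png",cv2.resize(a,None,fx=6,fy=6,interpolation=cv2.INTER_CUBIC))
```

```text
106 [581.8  50.9 105.6] [ 1.1 -0.4 -0.2] 13.325
102 [581.8  50.9 101.7] [ 0.3 -1.3 -0.8] 13.6083
100 [581.9  51.   99.9] [ 0.7 -0.7 -1.6] 13.8583
98 [581.9  51.   97.9] [ 0.  -1.1 -0.7] 14.1083
96 [581.9  51.   95.8] [ 0.2 -2.4  0. ] 14.3583
95 [582.   51.   94.9] [ 0.6 -3.   0.3] 14.6083
94 [582.   51.   93.9] [ 0.5 -2.1 -0.6] 14.8583
93 [582.2  51.   93.2] [ 1.2 -2.   1.5] 15.1083
92 [582.3  51.   93.1] [-2.3 -0.3  9.5] 15.3583
```

View pics/c4.png

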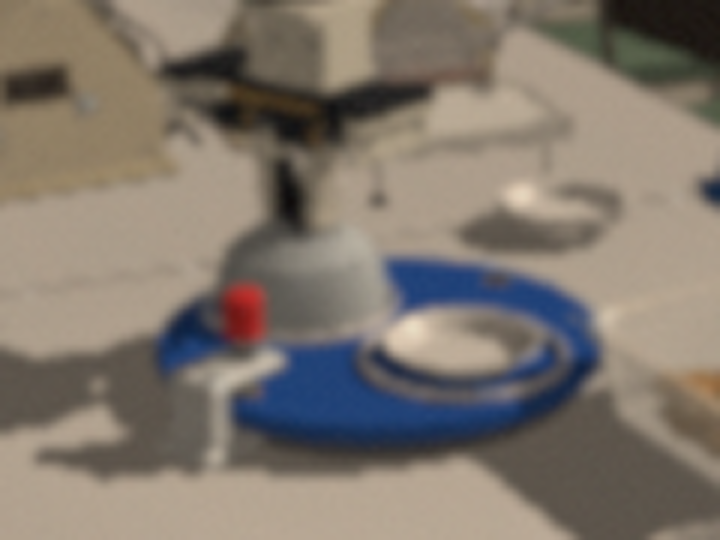

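Contact came at TCP z 93.1, which puts the knob at about 109 as expected when seated, and the cover lies inside the rim. Release, back off and check.

Run:
```python
from h import *
from station import env,eoat,planner,capture,sensors
env.movel([582,51,93],speed=30)
eoat.gripper_to(50)
env.movel([582,51,220],speed=150)
env.move_to([502,-77,200],Rj(117.7))
print(sensors.read_time(),sensors.read_position(),sensors.read_grip_width())
env.movel([502,-77,110],speed=150)
cs={}
for n in("side","top"):
    c=cs[n]=capture(n); cv2.imwrite(f"pics/{n}5.png",c["img"][:,:,::-1]);pickle.dump(c,open(f"{n}5.pkl","wb"))
    a=cv2.imread(f"pics/{n}5.png"); x0,y0=(150,140) if n=="top" else (205,130)
    cv2.imwrite(f"pics/{n}5c.png",cv2.resize(a[y0:y0+80,x0:x0+80],(400,400),interpolation=cv2.INTER_CUBIC))
cv2.imwrite("pics/c5.png",np.hstack([cv2.imread("pics/top5c.png"),cv2.imread("pics/side5c.png")]))
print(proj(cs["top"],[582,51,109]),proj(cs["side"],[582,51,109]))
```

```text
18.0583 [501.60778628 -77.60275137 199.67172738] 49.949006765493536
[[173.59763836 180.26741823]] [[244.80990795 163.07953885]]
```

View pics/c5.png

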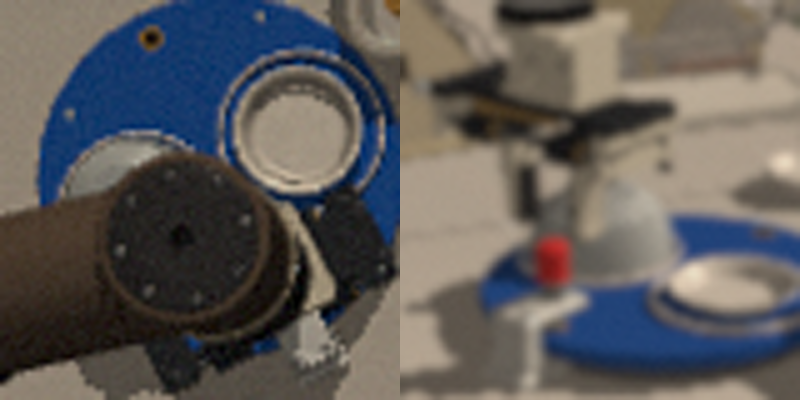

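The arm hides the cover in this view. There's time to spare, so I'll step aside and check the seating before touching the pin.

Run:
```python
from h import *
from station import env,eoat,planner,capture,sensors
env.movel([502,-77,190],speed=250)
env.movel([470,-250,200],speed=300)
cs={}
for n in("side","top"):
    c=cs[n]=capture(n); cv2.imwrite(f"pics/{n}6.png",c["img"][:,:,::-1]);pickle.dump(c,open(f"{n}6.pkl","wb"))
    a=cv2.imread(f"pics/{n}6.png"); x0,y0=(150,140) if n=="top" else (205,130)
    cv2.imwrite(f"pics/{n}6c.png",cv2.resize(a[y0:y0+80,x0:x0+80],(400,400),interpolation=cv2.INTER_CUBIC))
cv2.imwrite("pics/c6.png",np.hstack([cv2.imread("pics/top6c.png"),cv2.imread("pics/side6c.png")]))
print(sensors.read_time())
for n,w in(("top",(165,172,183,190)),("side",(235,150,255,172))):
    try: print(n,blob(cs[n],black(cs[n]),w)[:2])
    except Exception as e: print(e)
print(proj(cs["top"],[582,51,120]),proj(cs["side"],[582,51,109]))
rt=blob(cs["top"],red(cs["top"]),(195,190,220,212))[0];rs=blob(cs["side"],red(cs["side"]),(220,165,250,195))[0];print(tri(cs["top"],rt,cs["side"],rs))
```

```text
20.2083
attempt to get argmax of an empty sequence
side (array([242.78571429, 150.71428571]), array([240, 150,   6,   3,  14], dtype=int32))
[[173.02344506 179.90284767]] [[244.80990795 163.07953885]]Traceback (most recent call last):
  File "<stdin>", line 16, in <module>
  File "h.py", line 18, in blob
    n,l,s,ce=cv2.connectedComponentsWithStats(m); i=1+np.argmax(s[1:,4]); return ce[i],s[i],(l==i).astype(np.uint8)
                                                      ~~~~~~~~~^^^^^^^^^
    return _wrapfunc(a, 'argmax', axis=axis, out=out, **kwds)
    return bound(*args, **kwds)
ValueError: attempt to get argmax of an empty sequence
```

View pics/c6.png

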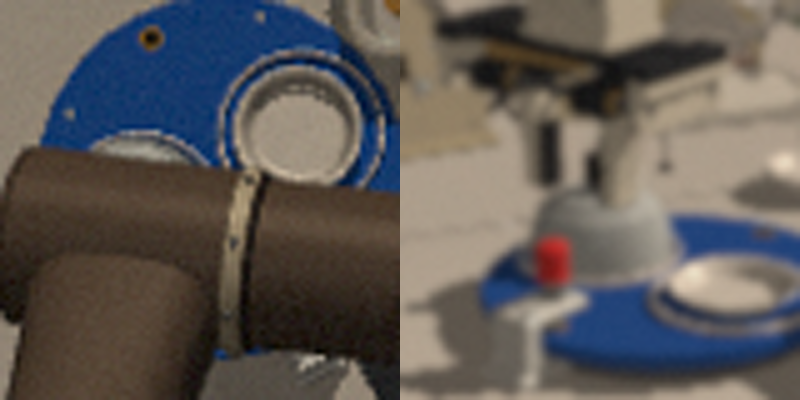

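The side view shows the cover flat in its rim. Its knob, at about (244.5,164), matches the predicted (244.8,163), and the red knob, at about (235.5,182), hasn't moved. On to the pin.

Run:
```python
from h import *
from station import env,eoat,planner,capture,sensors
env.movel([502,-77,190],speed=300)
env.movel([502,-77,68],speed=120)
print("down",sensors.read_position(),sensors.read_contact_force().round(1))
eoat.gripper_to(10,55); env.dwell(.1)
f0=sensors.read_contact_force(); print("grip",sensors.read_grip_width(),f0.round(1),sensors.read_position().round(1),sensors.read_time())
p=sensors.read_position()
for dz in(5,10,13,14,15,16,17):
    env.movel([502,-77,68+dz],speed=40); F=sensors.read_contact_force()-f0
    print(dz,sensors.read_position().round(1),F.round(1),sensors.read_grip_width())
    if F[2]<-22: break
c=capture("side");cv2.imwrite("pics/side7.png",c["img"][:,:,::-1])
r=blob(c,red(c),(220,150,250,195)); print(r[0],r[1],proj(c,[[502,-77,85],[502,-77,100]]),sensors.read_time())
cv2.imwrite("pics/c7.png",cv2.resize(c["img"][130:210,205:305,::-1],(750,600),interpolation=cv2.INTER_CUBIC))
```

```text
down [502.50978423 -77.07670736  68.60164016] [ 0.3 -0.1  0.3]
grip 24.523910192896956 [-2.4  4.1  4.1] [501.9 -76.5  68.3] 22.75
5 [501.8 -76.5  72.8] [ 3.1  0.8 -8.9] 24.696359643825645
10 [501.8 -76.5  77.6] [  3.5   1.9 -11. ] 24.53528399023021
13 [501.8 -76.5  80.4] [  3.6   1.3 -12.2] 24.840985166535965
14 [501.8 -76.5  81.3] [  3.6   0.6 -12.4] 24.64213194154167
15 [501.8 -76.5  82.3] [  3.7   1.1 -14. ] 24.651799109885967
16 [501.8 -76.5  83.3] [  5.3   0.1 -13.5] 24.91988215055139
17 [501.7 -76.5  83.5] [  7.9   0.2 -21.8] 24.985728682522133
[234.36363636 177.81818182] [234 174   2   8  11] [[236.29129023 181.47582962]
 [236.11959615 177.84903618]] 24.6
```

View pics/c7.png

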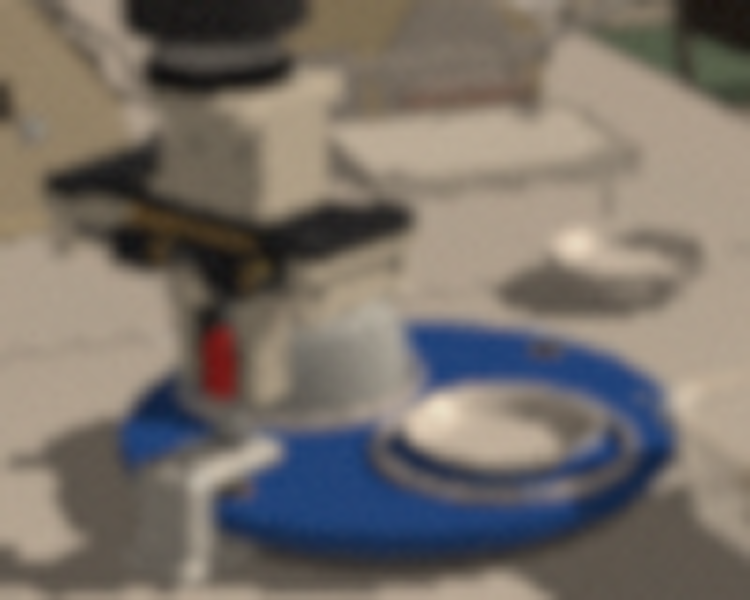

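The stop was reached at 15.1 mm, where the force jumped. The red knob rose from row 181.5 to 177.8, which is about 15 mm, and the cover is still in its rim. I'll make a short hold check, then hand in.

Run:
```python
from h import *
from station import env,eoat,planner,capture,sensors,workorder
for _ in range(3):
    env.dwell(.4); print(sensors.read_position().round(2),sensors.read_contact_force().round(1),round(sensors.read_grip_width(),1))
c=capture("side");print(blob(c,red(c),(220,150,250,195))[0],sensors.read_time())
F=sensors.read_contact_force()
if F[2]<-8 : workorder.job_done(); print("done")
```

```text
[501.72 -76.48  83.47] [  4.2   3.4 -17.7] 24.6
[501.77 -76.46  83.49] [  5.    4.7 -16.4] 24.9
[501.75 -76.48  83.47] [  5.1   3.9 -17.2] 24.5
[234.41666667 177.91666667] 25.85
the job is handed in; nothing more can be done
done
```

I put the leftmost cover over the cookie dish and let go of it. Then I pulled the index pin up to its stop and handed the job in at about 25.9 s, still holding it.

- **Cover:** It made contact at TCP z 93.1, which puts its knob at about 109 mm, the seated height. After release, the side view showed it flat inside the rim, with its knob about 1 px from the predicted spot. The arm hid most of the cover in the top view, so the after-release check comes from the side view only.
- **Empty dish:** I did not touch the empty dish or its station.
- **Pin:** It hit the stop after 15.1 mm of travel, and the picture showed the red knob about 15 mm higher. Over 1.2 s of holding, the height stayed at 83.5 mm with a steady pull of about 17 N and no slip.

One measurement was off: the disc radius came out at 151 mm instead of 156 mm. Its centre still agreed to within about 1.5 mm with the pin-knob and rim positions.

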